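# Assemble a two-tier tube rack on its post

## Task

Put the tube rack together on its post: slide the taller white sleeve over the post and right down onto the base, then the white plate with the holes, lying flat on that sleeve with its long sides in line with the base's so that the tube holes line up, and last the shorter sleeve, right down onto the plate. Keep hold of every part until it is fully home instead of letting it drop, and leave all the other things on the bench standing where they are.

Things in the scene. Friction and masses are not known exactly. Their poses are not given: they have to be found in the camera images.
- rack: Fixed rack base: white plastic block 110 x 56 x 14 mm with four blind tube holes (17 mm, centres 36 mm from the middle along x and 14 mm along y), and an upright steel post 16 mm in diameter in its middle, rising 91 mm above the block, its last 6 mm tapering to 9 mm. Origin: centre of the underside, on the bench; x along the 110 mm side, z up.
- seat (a point): Where the post leaves the base block: on the post's axis, on the block's top face (14 mm above the bench). Same axes as the rack.
- post_tip (a point): Top of the post, on its axis, 91 mm above seat.
- tall_sleeve: Taller sleeve: white plastic tube 45 mm high, 34 mm outside, 18.6 mm bore through, standing upright on the bench. Origin: centre of its underside; z along its axis. Its yaw has no meaning. The rubber stopper always stands close beside it, about 45 mm centre to centre, on any side.
- short_sleeve: Shorter sleeve: white plastic tube 22 mm high, 34 mm outside, 18.6 mm bore through, standing upright on the bench. Origin: centre of its underside; z along its axis. Its yaw has no meaning. The amber vial always stands close beside it, about 45 mm centre to centre, on any side.
- plate: Guide plate: white plastic plate 110 x 56 x 16 mm lying flat on the bench, with four 18 mm through holes placed as in the base and an 18.6 mm bore in its middle for the post. Origin: centre of its underside; x along the 110 mm side, y along the 56 mm side, z up. Both ways round and both faces are alike.
- stopper: Bystander: reddish-brown rubber stopper, 27 mm across, 26 mm high. Origin: centre of the underside.
- vial: Bystander: amber glass vial with a grey cap, 24 mm across, 42 mm high. Origin: centre of the underside.
- beaker: Bystander: small glass beaker, 36 mm across, 45 mm high. Origin: centre of the underside.
- sample_jar: Bystander: clear jar with a grey cap, 36 mm across, 50 mm high. Origin: centre of the underside.
- flask: Bystander: conical glass flask, 82 mm across the foot, 122 mm high. Origin: centre of the underside.
- reagent: Bystander: amber reagent bottle, 68 mm across, 140 mm high. Origin: centre of the underside.
- spatula: Bystander: steel spoon spatula 170 mm long lying flat on the bench beyond the rack. Origin: about its middle.
Things that resemble listed ones, but are neither listed nor needed, are in the scene too. Leave any blue or red look-alike of the short_sleeve alone.

How it is judged:
On the way, in this order (a step that is already met when the one before it is completed fails the run):
1. the tall sleeve is on the post, right down on the base (horizontal distance between tall_sleeve and seat below 0.004 m and z of tall_sleeve in the frame of seat between -0.004 and 0.004 m and angle between tall_sleeve's own z axis and vertical below 0.08 rad), for 0.2 s.
2. the plate lies flat on the tall sleeve, round the post, in line with the base (all of step 1 and horizontal distance between plate and seat below 0.004 m and z of plate in the frame of seat between 0.041 and 0.049 m and angle between plate's own z axis and vertical below 0.08 rad and angle between the x axis of plate and the x axis of rack, either way round below 0.1 rad), for 0.2 s.
3. the short sleeve is on the post, right down on the plate (all of step 2 and horizontal distance between short_sleeve and seat below 0.004 m and z of short_sleeve in the frame of seat between 0.057 and 0.065 m and angle between short_sleeve's own z axis and vertical below 0.08 rad), for 0.2 s.
At the end, for the whole second after the job is handed in: From the base upward, the tall sleeve, the plate and the short sleeve sit on the post: each within 4 mm of the post's axis, within 4 mm of its seated height (undersides 0, 45 and 61 mm above seat) and level within 0.08 rad; the plate's long sides are within 0.10 rad of the base's; all at rest (all of step 3 and linear speed of each of tall_sleeve, plate, short_sleeve below 0.02 m/s); the robot touches nothing.
It fails at once if a sleeve or the plate is dropped (moves faster than 0.4 m/s while the fingers do not hold it) ((linear speed of tall_sleeve above 0.4 m/s and contact force between the fingers and tall_sleeve below 0.05 N) or (linear speed of plate above 0.4 m/s and contact force between the fingers and plate below 0.05 N) or (linear speed of short_sleeve above 0.4 m/s and contact force between the fingers and short_sleeve below 0.05 N)).
It fails at once if a bystander (rubber stopper, amber vial, small beaker, sample jar, conical flask, reagent bottle, steel spoon spatula) is shifted by more than 30 mm (distance of any of stopper, vial, beaker, sample_jar, flask, reagent, spatula from where it was at the start of the episode above 0.03 m).
It fails at once if a standing bystander is knocked over (angle between any of stopper, vial, beaker, sample_jar, flask, reagent's own z axis and vertical above 0.5 rad).
It also fails if it takes over 72 s, if anything falls off the work surface, if the arm or the gripper's body presses on something with over 40 N, if the wrist force passes 120 N, or if a joint passes its speed limit or range.

## Robot

A 7-joint arm with a two-finger parallel gripper is mounted at the origin on the work surface. World frame = base frame: x ahead of the robot, y to its left, z up, the work surface at z = 0. Lengths are in m, angles in rad, forces in N, time in s.
With the tool pointing down it reaches from about 0.425 to 0.825 m from the base axis. Payload 3.6 kg.
Tool frame: the origin (TCP) lies at the very end of the fingers, on their centre line; the grasp point (between the pads) lies 19 mm behind it (robot.grip_depth is the distance from the TCP to the grasp point, in m); z points along the fingers, y is the line along which they close (so a half turn about z gives the same grasp; the last joint's range is limited). The gripper opens to 85 mm and grips with 20 to 120 N. Pads are 22 mm wide; open, the fingers measure 114 mm over their backs; the gripper's body (76 mm by 85 mm) begins 54 mm behind the grasp point. The pads swing forward as they close: fully open they stand 13 mm farther back than shut.
Start: joints at [1.202, 0.615, -0.013, 1.423, 0.008, 1.103, -0.04], TCP at [0.218, -0.612, 0.231] pointing down, gripper open.
Joint ranges: [-3.12, 3.12], [-0.3, 2.06], [-1.34, 1.32], [0.26, 2.42], [-1.36, 4.5], [0.01, 1.98], [-2.84, 2.84]. Speed limits (rad/s): [2.79, 2.79, 3.14, 3.14, 3.14, 3.14, 3.14].

## Interface

Orientations are given as [roll, pitch, yaw] about the fixed x, y, z axes, in that order (R = Rz(yaw) Ry(pitch) Rx(roll)).
In Python, from rig import robot, cams, finish_job gives the robot as it stands.
- The arm moves only by the tool move_arm, never from a script. Its argument "targets" is a list of rows, each a list of 7 numbers: the turn, a rotation vector about the tool's x, y, z in degrees, then the shift along the tool's x, y, z in mm, then the finger opening in mm, from 0 to 85.4. In form: [[rx, ry, rz, dx, dy, dz, gripper], ...]. A call has 1 to 20 rows; each row is the pose to reach, as a shift and turn from the pose commanded when the call began, along the tool's axes at that moment; what a row does not reach only later rows make up. A row lasts 1/12 s, in which the tool goes at most 41.7 mm and 7.16 degrees, less where a joint would pass 70% of its speed; a pose out of reach is approached as far as the arm can. A call with a gripper value outside its range is refused whole. The fingers move at their own pace and stop on an object; the grip force is fixed at half the most. Time passes only in rows, so rows that repeat a pose let the fingers close. It gives the time, the measured TCP pose, the force, the opening and the grip force at its end, in the units of the state.
- robot.read_state(): the state, without advancing time (a new reading comes with each control period).
- cams.get_image(name): name is "side" or "top" or "wrist"; returns the picture (420x560x3 uint8, red, green, blue); there is no depth.
- cams.camera_model(name): a dict with "mtx" (3x3 intrinsics, pixels), "T" (4x4, takes a point from camera to world coordinates). Camera axes: x right, y down, z forward; pixel columns grow to the right and rows downward; lengths in m; the calibration is good to about 2 mm. The wrist camera is an equidistant fisheye: a pixel r from the principal point sees the ray r / f radians off the axis. A picture is of the moment at which its call begins: read the wrist's pose just before it. camera_model takes no time and is no camera call; for the wrist camera it gives the pose at the moment of the call.
- finish_job(): hands the job in; it is judged then, once.
The state is a dict: "time_s": time; "q": joint angles; "joint_vel": joint speeds; "effort": joint torques, N m; "tool_pos": TCP position; "eef_rot": TCP orientation; "ft_force": force on the tool from outside, world axes, zero at the start; "wrist_torque": the same for the moment, N m; "grip_width": opening from 0.0 (shut) to 1.0 (fully open); "grip_force": force on a finger pad.
Only numpy, scipy, OpenCV 4.12 (cv2) and the standard library are available. Lean on these libraries where they do the work, as an engineer would, in place of code of your own. Each camera call takes 0.05 s, during which the arm holds its last target. There are 200 camera calls.

## Working session

There is one attempt and no reset: what is moved stays moved. The work goes in short steps, Python scripts to look and compute and a tool call to move; the robot and the scene stay as the last step left them, time stands still between calls to the robot, and variables do not carry over. Pictures are saved under pics/ and viewed, at most 11 in all, crops included, and the job is handed in when it is done.

Besides the shell and the picture viewer there is one more tool, called after "Request:" as name([rows], argument=value, ...), one row to a line, values as JSON. move_arm: Moves the arm, as the interface text tells. Its arguments: {"type":"object","properties":{"targets":{"type":"array","items":{"type":"array","items":{"type":"number"}}}},"required":["targets"]}

```bash
mkdir -p pics; ls
python3 - <<'E'
from rig import robot,cams
import cv2,numpy as np
s=robot.read_state();print(s)
for n in ["top","side"]:
    im=cams.get_image(n);cv2.imwrite(f"pics/{n}0.png",im[:,:,::-1]);m=cams.camera_model(n);print(n,np.round(m["mtx"],1).tolist(),np.round(m["T"],3).tolist())
E
```

```text
pics
{'time_s': 0.0, 'q': array([ 1.20252406,  0.61593601, -0.012645  ,  1.42496785,  0.00812273,
        1.1033693 , -0.04039891]), 'joint_vel': array([-0.00044251, -0.0010849 , -0.00035155,  0.00021492, -0.00031734,
       -0.00069847, -0.00078889]), 'effort': array([ 3.51840890e-05, -4.69214165e+01,  2.59161713e-01, -1.71034241e+01,
        1.00228458e-02,  9.54812451e-03,  2.31611466e-06]), 'tool_pos': array([ 0.21760502, -0.61165681,  0.23010432]), 'eef_rot': array([-3.13896299e+00,  4.28114980e-05,  3.41874094e-01]), 'ft_force': array([ 0.52430196, -0.17471951,  0.38283505]), 'wrist_torque': array([-0.0195196 , -0.00679053,  0.00963043]), 'grip_force': 0.0, 'grip_width': 0.9997839278675025}
top [[460.0, 0.0, 278.6], [0.0, 460.0, 214.7], [0.0, 0.0, 1.0]] [[0.026, -0.99, 0.138, 0.467], [-1.0, -0.028, -0.012, 0.003], [0.015, -0.138, -0.99, 1.06], [0.0, 0.0, 0.0, 1.0]]
side [[460.0, 0.0, 279.3], [0.0, 460.0, 210.2], [0.0, 0.0, 1.0]] [[0.993, -0.065, 0.098, 0.481], [-0.118, -0.553, 0.825, -0.969], [0.001, -0.831, -0.557, 0.758], [0.0, 0.0, 0.0, 1.0]]
```

View pics/top0.png

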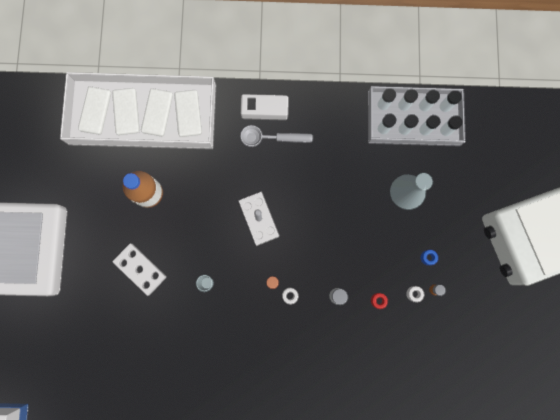

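View pics/side0.png

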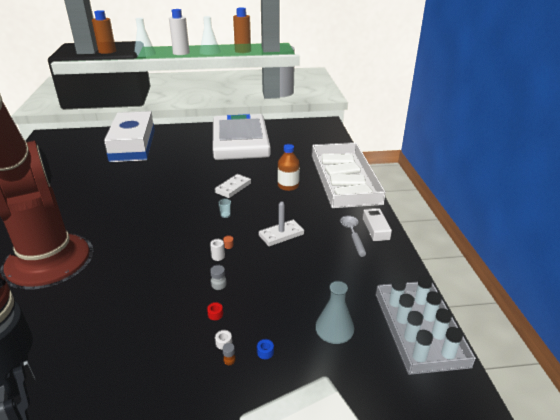

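The top view shows the rack at (258,218), the plate at (139,270), and two white rings at (290,296) and (416,294). The red and blue rings at (380,301) and (430,258) are decoys. The ring at (290,296) has the reddish stopper (272,283) beside it, so it should be the tall sleeve. The ring at (416,294) has the amber vial (438,290) beside it, so it should be the short one. I'll measure and crop to confirm.

```bash
cat > h.py <<'E'
import cv2,numpy as np
from rig import robot,cams
from scipy.spatial.transform import Rotation as Ro
def ray(m,uv,fish=False):
    K=m["mtx"];x=(uv[0]-K[0,2])/K[0,0];y=(uv[1]-K[1,2])/K[1,1]
    if fish:
        r=np.hypot(x,y);s=np.sin(r)/r if r>1e-9 else 1;d=np.array([x*s,y*s,np.cos(r)])
    else: d=np.array([x,y,1.])
    return m["T"][:3,3],m["T"][:3,:3]@(d/np.linalg.norm(d))
def plane(m,uv,z,fish=False):
    o,d=ray(m,uv,fish);return o+d*(z-o[2])/d[2]
def tri(rs):
    A=np.zeros((3,3));b=np.zeros(3)
    for o,d in rs:
        P=np.eye(3)-np.outer(d,d);A+=P;b+=P@o
    p=np.linalg.solve(A,b);return p,[np.linalg.norm(np.cross(p-o,d)) for o,d in rs]
def blobs(im,lo=130,amin=40,sat=60):
    hsv=cv2.cvtColor(im,cv2.COLOR_RGB2HSV)
    m=((hsv[...,2]>lo)&(hsv[...,1]<sat)).astype(np.uint8)
    c,_=cv2.findContours(m,cv2.RETR_EXTERNAL,cv2.CHAIN_APPROX_NONE)
    return [k for k in c if cv2.contourArea(k)>amin],m
E
python3 - <<'E'
from h import *
M={n:cams.camera_model(n) for n in("top","side")}
I={n:cv2.imread(f"pics/{n}0.png")[:,:,::-1].copy() for n in M}
for n,box in (("top",(100,180,460,320)),("side",(200,160,320,380))):
    for c in blobs(I[n])[0]:
        x,y,w,h=cv2.boundingRect(c)
        if box[0]<x<box[2] and box[1]<y<box[3]:
            r=cv2.minAreaRect(c);print(n,(x,y,w,h),np.round(r[0],1),np.round(r[1],1),round(r[2],1), np.round(plane(M[n],r[0],0.016)[:2],3))
for nm,uv,z in (("tall",(290,296),.045),("short",(416,294),.022),("stopper",(272.5,283),.026),("vial",(438.5,290),.03),("rack",(258,220),.014),("plate",(139,270),.016),("beaker",(205,284),.03),("jar",(339,297),.04),("flask",(405,195),.02),("red",(380,301),.02),("blue",(430.5,258),.02),("reag",(148,190),.05)):
    print(nm,np.round(plane(M["top"],uv,z),3))
a=cv2.resize(I["top"][265:315,255:455],(800,200),interpolation=cv2.INTER_CUBIC)
b=cv2.resize(I["side"][225:375,195:295],(400,600)[:2] and (267,400),interpolation=cv2.INTER_CUBIC)
c=cv2.resize(I["side"][170:250,210:310],(500,400),interpolation=cv2.INTER_CUBIC)
o=np.zeros((600,800,3),np.uint8);o[:200]=a;o[200:,:267]=b;o[200:,290:790]=c
cv2.imwrite("pics/crop.png",o[:,:,::-1])
E
```

```text
top (333, 289, 14, 15) [339.5 296. ] [14. 13.] 90.0 [ 0.433 -0.15 ]
top (283, 288, 15, 16) [290.  295.5] [15. 14.] 90.0 [ 0.431 -0.039]
top (409, 286, 15, 16) [416.  293.5] [15. 14.] 90.0 [ 0.443 -0.322]
top (436, 285, 9, 10) [440.  289.5] [9. 8.] 90.0 [ 0.453 -0.377]
top (196, 275, 17, 15) [204. 282.] [14. 16.] 90.0 [0.456 0.154]
top (113, 244, 53, 52) [139. 269.] [49.5 26.9] 45.0 [0.481 0.301]
top (239, 192, 40, 54) [258.4 218.2] [48.8 25.1] 68.2 [0.604 0.037]
side (240, 377, 118, 43) [298.5 398. ] [ 42. 117.] 90.0 [ 0.575 -0.477]
side (215, 330, 17, 19) [222.3 338.3] [14.8 18.4] 45.0 [ 0.441 -0.324]
side (317, 295, 32, 48) [329.4 320. ] [47.4 29.4] 77.7 [ 0.669 -0.301]
side (211, 278, 13, 11) [217. 283.] [10. 12.] 90.0 [ 0.432 -0.158]
side (210, 239, 14, 22) [216.5 249.5] [21. 13.] 90.0 [ 0.431 -0.032]
side (259, 202, 45, 44) [278.  228.1] [38.8 38.4] 52.1 [0.599 0.042]
side (219, 199, 12, 18) [224.5 207.5] [17. 11.] 90.0 [0.455 0.162]
side (215, 174, 36, 24) [232.  184.3] [15.4 35.1] 52.7 [0.481 0.293]
side (278, 169, 21, 17) [287.6 177.4] [20.1 15.7] 2.9 [0.662 0.316]
tall [ 0.431 -0.038  0.045]
short [ 0.442 -0.32   0.022]
stopper [0.458 0.001 0.026]
vial [ 0.452 -0.368  0.03 ]
rack [0.599 0.038 0.014]
plate [0.479 0.301 0.016]
beaker [0.452 0.15  0.03 ]
jar [ 0.431 -0.145  0.04 ]
flask [ 0.666 -0.299  0.02 ]
red [ 0.424 -0.24   0.02 ]
blue [ 0.523 -0.355  0.02 ]
reag [0.655 0.283 0.05 ]
```

View pics/crop.png

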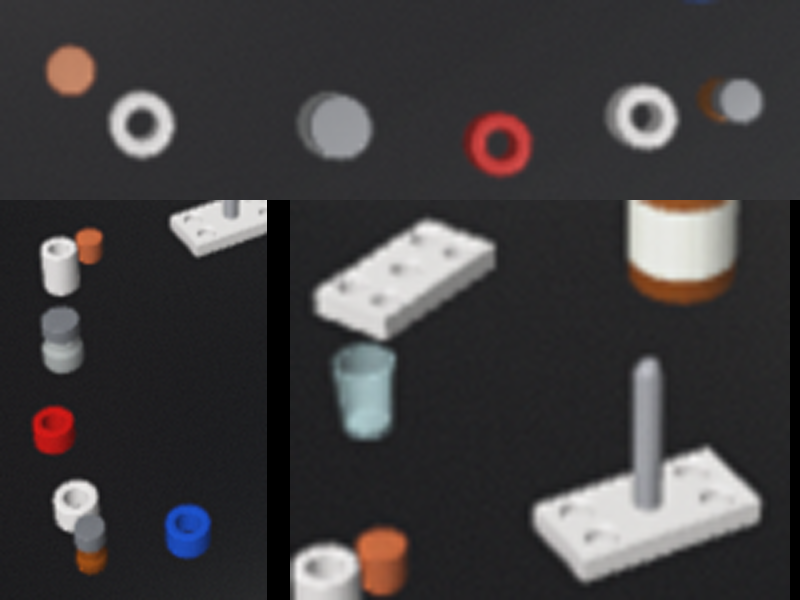

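The crop confirms the choice. In the side view the left-hand white ring is about twice as tall and stands by the reddish stopper, so it is the tall sleeve. The one beside the amber vial is low and white, so it is the short sleeve; red and blue are the look-alikes. Next I'll move over to the tall sleeve and look with the wrist camera.

Request:
move_arm([
  [0, 0, -35, 410, -461, 0, 85],
  [0, 0, -35, 410, -461, 0, 85],
  [0, 0, -35, 410, -461, 0, 85],
  [0, 0, -35, 410, -461, 0, 85],
  [0, 0, -35, 410, -461, 0, 85],
  [0, 0, -35, 410, -461, 0, 85],
  [0, 0, -35, 410, -461, 0, 85],
  [0, 0, -35, 410, -461, 0, 85],
  [0, 0, -35, 410, -461, 0, 85],
  [0, 0, -35, 410, -461, 0, 85],
  [0, 0, -35, 410, -461, 0, 85],
  [0, 0, -35, 410, -461, 0, 85],
  [0, 0, -35, 410, -461, 0, 85],
  [0, 0, -35, 410, -461, 0, 85],
  [0, 0, -35, 410, -461, 0, 85],
  [0, 0, -35, 410, -461, 0, 85],
  [0, 0, -35, 410, -461, 0, 85],
  [0, 0, -35, 410, -461, 0, 85],
  [0, 0, -35, 410, -461, 0, 85],
  [0, 0, -35, 410, -461, 0, 85],
])

```text
time_s: 1.77
tool_pos: [0.449, -0.0423, 0.2312]
eef_rot: [-3.141, 0.001, 0.949]
ft_force: [-0.5, -0.1, 0.3]
grip_width: 0.994
grip_force: 0.0
```

Run:
```python
from h import *
s=robot.read_state();print(s["time_s"],s["tool_pos"],s["eef_rot"])
m=cams.camera_model("wrist");im=cams.get_image("wrist");cv2.imwrite("pics/w1.png",im[:,:,::-1]);np.save("w1.npy",m["T"])
print(m["mtx"],np.round(m["T"],3).tolist())
R=Ro.from_euler("xyz",s["eef_rot"]).as_matrix();T=np.eye(4);T[:3,:3]=R;T[:3,3]=s["tool_pos"];print(np.round(np.linalg.inv(T)@m["T"],3))
```

```text
1.7667 [ 0.44903163 -0.04233824  0.23115594] [-3.14131077e+00  9.79538266e-04  9.49273477e-01]
[[325.1922621    0.         278.29347753]
 [  0.         325.1922621  207.42247732]
 [  0.           0.           1.        ]] [[0.813, -0.558, -0.166, 0.492], [-0.582, -0.779, -0.232, 0.017], [-0.0, 0.285, -0.959, 0.376], [0.0, 0.0, 0.0, 1.0]]
[[-0.    -0.959 -0.284  0.073]
 [ 1.    -0.     0.     0.001]
 [-0.    -0.284  0.959 -0.144]
 [ 0.     0.     0.     1.   ]]
```

View pics/w1.png

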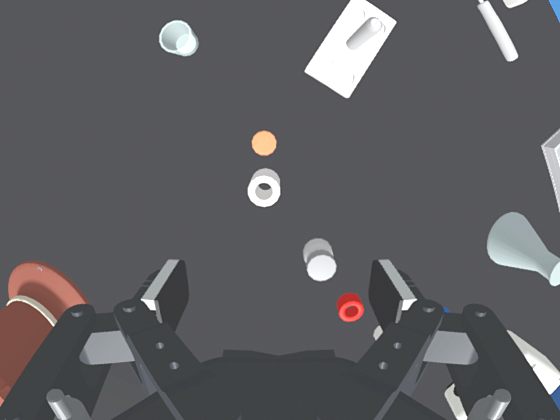

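The wrist view shows the tall sleeve at (264,188), the stopper at (264,143) and the rack's post at top right, around (372,25). I'll refine the sleeve's rim centre and height.

Run:
```python
from h import *
im=cv2.imread("pics/w1.png");g=cv2.cvtColor(im,cv2.COLOR_BGR2GRAY)
print(g[168:212:2,244:286:2])
m=cams.camera_model("wrist");top=cams.camera_model("top");side=cams.camera_model("side")
def ring(g,c,r,th):
    b=(g>th).astype(np.uint8);cs,h=cv2.findContours(b,cv2.RETR_CCOMP,cv2.CHAIN_APPROX_NONE)
    for k,hh in zip(cs,h[0]):
        M=cv2.moments(k)
        if M["m00"]>15:
            p=np.array([M["m10"],M["m01"]])/M["m00"]
            if np.hypot(*(p-c))<r: print(th,"hole" if hh[3]>=0 else "out",np.round(p,2),cv2.boundingRect(k),M["m00"]);
for th in (120,180,215,235): ring(g,(264,188),10,th)
gt=cv2.cvtColor(cv2.imread("pics/top0.png"),cv2.COLOR_BGR2GRAY);gs=cv2.cvtColor(cv2.imread("pics/side0.png"),cv2.COLOR_BGR2GRAY)
for th in (120,170,200): ring(gt,(290,296),6,th);ring(gs,(217,249),12,th)
print(gs[236:264:1,208:226:1])
```

```text
[[ 88  89  88  88  90  89  87  84  90 112 156 169 120  93  83  87  88  87
   88  89  89]
 [ 88  90  88  88  89  85  90 175 198 202 201 201 201 201 169  90  86  88
   89  89  88]
 [ 88  88  90  89  86 101 198 199 199 199 198 198 198 198 200 193  98  86
   89  88  89]
 [ 89  89  89  88  88 197 198 197 195 195 196 195 197 197 197 199 194  88
   88  88  88]
 [ 89  88  87  85 136 198 200 220 255 255 255 255 231 203 193 196 199 147
   84  88  89]
 [ 87  89  88  87 197 214 255 255 255 255 255 255 255 255 250 192 196 193
   89  88  88]
 [ 88  89  85 117 255 255 255 255 255 255 255 255 255 255 255 255 200 197
  100  88  88]
 [ 88  89  81 218 255 255 255 255 255 255 246 255 255 255 255 255 255 193
   99  88  89]
 [ 88  87 105 255 255 255 255 236  71  76  77  69 159 255 255 255 255 213
   97  87  89]
 [ 88  83 189 255 255 255 255 182  79  87  87  88  80 142 255 255 255 255
   97  87  88]
 [ 89  81 255 255 255 255 199 197 173  86  83  83  88 164 255 255 255 255
  134  86  88]
 [ 89  81 255 255 255 255 188 196 199 201 184 188 202 197 233 255 255 255
  136  87  90]
 [ 88  81 255 255 255 255 189 19
[... 3138 characters left out ...]
172 154 136 114  91  37]
 [ 28  28  45 122 205 212 214 212 208 203 193 184 170 154 136 114  86  35]
 [ 30  28  39 106 204 212 215 212 209 203 195 184 172 154 137 114  79  35]
 [ 30  29  32  89 189 213 215 213 208 204 194 186 172 155 138 110  69  36]
 [ 29  29  27  53 131 201 216 212 208 204 196 186 173 153 122  83  39  29]
 [ 30  29  29  31  72 155 193 201 203 207 196 175 157 128  73  38  29  31]
 [ 31  30  30  30  31  55  95 140 158 185 171 125  87  52  33  28  30  31]
 [ 31  30  28  30  27  28  33  43  49  58  54  40  33  30  28  29  31  32]
 [ 32  31  32  30  32  29  29  28  28  25  26  27  31  31  30  31  31  32]
 [ 33  30  32  30  29  29  29  28  28  29  30  31  30  30  30  29  30  33]]
```

```bash
cat >> h.py <<'E'
def go(pos,yawd,grip=85):
    s=robot.read_state();R=Ro.from_euler("xyz",s["eef_rot"]);Rt=Ro.from_euler("xyz",[np.pi,0,np.radians(yawd)])
    d=R.inv().apply(np.array(pos)-s["tool_pos"])*1000;r=(R.inv()*Rt).as_rotvec(degrees=True)
    print("row",np.round(r,2),np.round(d,1))
E
python3 - <<'E'
from h import *
w=cams.camera_model("wrist");t=cams.camera_model("top");sd=cams.camera_model("side")
rw=ray(w,(263.5,190.8),True);rt=ray(t,(290,295.6));rs=ray(sd,(216,243.2))
print(tri([rw,rt]),tri([rw,rs]),tri([rw,rt,rs]));p=plane(w,(263.5,190.8),.045,True);print(p)
print("stopper",plane(w,(264,143),.026,True))
go((p[0],p[1],.09),54.6)
E
```

```text
(array([ 0.43240209, -0.03862211,  0.04491169]), [np.float64(0.0009583606133758172), np.float64(0.0009583606133758536)]) (array([ 0.43215377, -0.03972648,  0.04250162]), [np.float64(0.0004478090293533348), np.float64(0.00044780902935321736)]) (array([ 0.43195677, -0.03893651,  0.04203507]), [np.float64(0.0010538195941436172), np.float64(0.0009580814276143371), np.float64(0.0002847408467753704)])
[ 0.43305482 -0.03932327  0.045     ]
stopper [ 4.61306746e-01 -1.00521790e-04  2.60000000e-02]
row [-0.01  0.04 -0.19] [ -6.9 -14.7 141.2]
```

Request:
move_arm([
  [0, 0, -0.2, -7, -14.5, 40, 70],
  [0, 0, -0.2, -7, -14.5, 80, 70],
  [0, 0, -0.2, -7, -14.5, 120, 70],
  [0, 0, -0.2, -7, -14.5, 150, 70],
  [0, 0, -0.2, -7, -14.5, 175, 70],
  [0, 0, -0.2, -7, -14.5, 195, 70],
  [0, 0, -0.2, -7, -14.5, 208, 70],
  [0, 0, -0.2, -7, -14.5, 208, 70],
  [0, 0, -0.2, -7, -14.5, 208, 60],
  [0, 0, -0.2, -7, -14.5, 208, 45],
  [0, 0, -0.2, -7, -14.5, 208, 30],
  [0, 0, -0.2, -7, -14.5, 208, 25],
  [0, 0, -0.2, -7, -14.5, 208, 25],
  [0, 0, -0.2, -7, -14.5, 208, 25],
  [0, 0, -0.2, -7, -14.5, 208, 25],
  [0, 0, -0.2, -7, -14.5, 208, 25],
  [0, 0, -0.2, -7, -14.5, 208, 25],
])

```text
time_s: 3.23
tool_pos: [0.4346, -0.0382, 0.0247]
eef_rot: [3.139, -0.001, 0.956]
ft_force: [-0.5, -1.0, 6.8]
grip_width: 0.363
grip_force: 59.9
```

Request:
move_arm([
  [0, 0, 0, 0, 0, -20, 25],
  [0, 0, 0, 0, 0, -50, 25],
  [0, 0, 0, 0, 0, -85, 25],
  [0, 0, 0, 0, 0, -120, 25],
  [0, 0, 0, 0, 0, -140, 25],
  [0, 0, 0, 0, 0, -140, 25],
  [0, 0, 0, 0, 0, -140, 25],
])

```text
time_s: 3.82
tool_pos: [0.4343, -0.0382, 0.1647]
eef_rot: [3.138, -0.002, 0.956]
ft_force: [0.0, 0.3, -0.6]
grip_width: 0.366
grip_force: 59.5
```

Run:
```python
from h import *
s=robot.read_state();print(s["tool_pos"],s["eef_rot"],s["grip_width"])
m=cams.camera_model("wrist");im=cams.get_image("wrist");cv2.imwrite("pics/w2.png",im[:,:,::-1]);np.save("w2.npy",m["T"])
```

```text
[ 0.43430105 -0.038194    0.16473645] [ 3.13810839e+00 -1.64657963e-03  9.55640965e-01] 0.3663708331283545
```

View pics/w2.png

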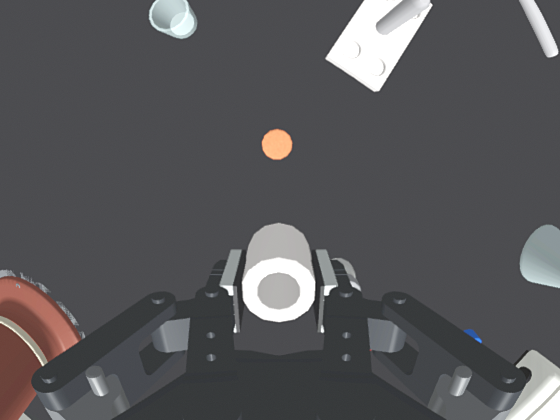

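The sleeve is held upright, with its rim at (279,288). The base and post are at the top right, around (400,15). Next is a standoff short of the post, to measure the post and the held sleeve in one picture.

Request:
move_arm([
  [0, 0, 0, 23, 31, 0, 25],
  [0, 0, 0, 46, 62, 0, 25],
  [0, 0, 0, 60, 80, 0, 25],
  [0, 0, 0, 69, 92, 0, 25],
  [0, 0, 0, 69, 92, 0, 25],
  [0, 0, 0, 69, 92, 0, 25],
  [0, 0, 0, 69, 92, 0, 25],
])

```text
time_s: 4.45
tool_pos: [0.5466, -0.0346, 0.1618]
eef_rot: [-3.138, 0.003, 0.956]
ft_force: [0.3, -0.5, -0.8]
grip_width: 0.361
grip_force: 59.6
```

Run:
```python
from h import *
s=robot.read_state();print(s["tool_pos"],s["eef_rot"],s["grip_width"])
m=cams.camera_model("wrist");im=cams.get_image("wrist");cv2.imwrite("pics/w3.png",im[:,:,::-1]);np.save("w3.npy",m["T"])
```

```text
[ 0.54660433 -0.03463407  0.16183556] [-3.13794555e+00  2.71265686e-03  9.56466267e-01] 0.36086332928789033
```

View pics/w3.png

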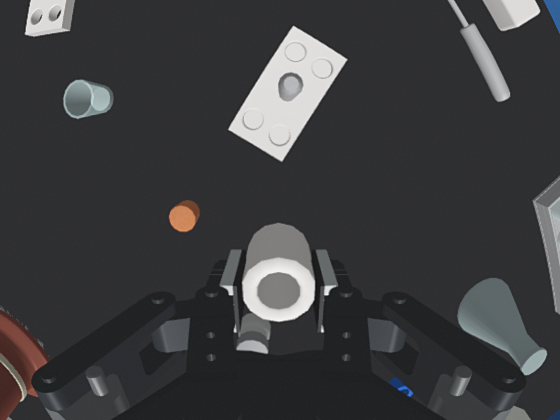

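The base lies at (288,94) with the post tip near (291,84), and the held sleeve's rim is at (279,289). I'll measure the base centre and yaw, the post tip, and the sleeve offset.

```bash
cat >> h.py <<'E'
def W(name):
    m=cams.camera_model("wrist");m=dict(mtx=m["mtx"],T=np.load(name+".npy"));return m,cv2.cvtColor(cv2.imread(f"pics/{name}.png"),cv2.COLOR_BGR2GRAY)
def rect(m,g,c,z,th,fish=True):
    cs,_=cv2.findContours((g>th).astype(np.uint8),cv2.RETR_EXTERNAL,cv2.CHAIN_APPROX_NONE)
    k=[k for k in cs if cv2.contourArea(k)>100 and cv2.pointPolygonTest(k,c,False)>=0][0]
    P=np.array([plane(m,p[0].astype(float),z,fish)[:2] for p in cv2.convexHull(k)],np.float32)
    r=cv2.minAreaRect(P*1000);a=r[2] if r[1][0]>r[1][1] else r[2]+90
    print(th,"rect",np.round(r[0],1),np.round(r[1],1),"longaxis deg",round(a,1))
    return r
E
python3 - <<'E'
from h import *
m,g=W("w3")
print(g[66:104:2,270:312:2])
for th in(150,190,205,215,225): rect(m,g,(270,110),.014,th)
print(g[90:94,240:346:3])
from h import *
b=(g[250:330,235:325]>235).astype(np.uint8)
cs,h=cv2.findContours(b,cv2.RETR_CCOMP,cv2.CHAIN_APPROX_NONE)
for k,hh in zip(cs,h[0]):
    if len(k)>40: e=cv2.fitEllipse(k);print(hh[3],np.round(e[0],1)+[235,250],np.round(e[1],1),cv2.boundingRect(k))
print(g[255:325:3,240:320:3])
E
```

```text
[[223 223 223 223 223 223 222 222 223 223 222 222 222 222 222 223 223 223
  222 222 222]
 [222 222 223 223 223 223 222 223 222 222 222 222 222 222 222 222 222 222
  222 222 222]
 [222 222 222 222 222 222 222 222 223 224 224 224 223 222 222 222 222 222
  222 222 223]
 [222 222 222 222 222 222 223 226 212 188 151 172 217 226 225 222 222 222
  222 222 223]
 [222 222 222 222 222 224 226 133  95  95  97  95  98 109 208 225 222 222
  222 222 222]
 [222 222 222 222 224 221 126  96 104 128 146 145 110  94  96 200 225 222
  222 222 222]
 [222 222 222 222 222 120  96 102 166 185 186 186 185 135  99 100 215 223
  222 222 222]
 [222 222 222 223 219 100 105 161 188 183 182 183 185 188 124 101 179 224
  222 222 222]
 [222 222 222 224 175  99 117 172 183 184 184 183 182 184 161 115 148 225
  222 222 222]
 [222 222 222 225 140 110 125 176 184 182 182 183 184 186 175 137 119 221
  222 221 221]
 [222 222 222 225 142 119 136 166 182 182 184 185 186 186 163 141 139 224
  222 221 221]
 [222 222 222 225 167 120 138 154 181 186 186 185 184 179 167 146 188 224
  221 221 221]
 [221 221 222 224 168 124 144 15
[... 431 characters left out ...]
222 223 214 172 161 161 164 214 223 221 221 221 222 221
  221 221 221]
 [221 221 221 221 221 221 222 223 224 223 224 223 221 221 221 221 221 221
  221 221 222]]
150 rect [606.1  35.7] [111.3  57. ] longaxis deg 23.1
190 rect [606.1  35.8] [110.6  56.3] longaxis deg 23.1
205 rect [606.   35.8] [110.5  55.9] longaxis deg 23.1
215 rect [606.1  35.7] [110.2  55.9] longaxis deg 23.0Traceback (most recent call last):
  File "<stdin>", line 4, in <module>
  File "h.py", line 30, in rect
    k=[k for k in cs if cv2.contourArea(k)>100 and cv2.pointPolygonTest(k,c,False)>=0][0]
      ~~~~~~~~~~~~~~~~~~~~~~~~~~~~~~~~~~~~~~~~~~~~~~~~~~~~~~~~~~~~~~~~~~~~~~~~~~~~~~~~^^^
IndexError: list index out of range
```

```bash
cat >> h.py <<'E'
def topring(g,x0,y0,x1,y1,th):
    cs,h=cv2.findContours((g[y0:y1,x0:x1]>th).astype(np.uint8),cv2.RETR_CCOMP,cv2.CHAIN_APPROX_NONE)
    for k,hh in zip(cs,h[0]):
        if len(k)>40: e=cv2.fitEllipse(k);print("hole" if hh[3]>=0 else "out",np.round(np.array(e[0])+[x0,y0],1),np.round(e[1],1),cv2.boundingRect(k))
E
python3 - <<'E'
from h import *
m,g=W("w3")
b=cv2.inRange(g[68:104,276:306],165,190);n,l,st,c=cv2.connectedComponentsWithStats(b);print([(st[i].tolist(),np.round(c[i]+[276,68],1)) for i in range(1,n) if st[i,4]>30])
b=cv2.inRange(g[68:104,276:306],0,200);n,l,st,c=cv2.connectedComponentsWithStats(b);print([(st[i].tolist()) for i in range(1,n) if st[i,4]>30])
print("tip",plane(m,(290.8,82.5),.105,True))
topring(g,235,240,325,335,235)
print(g[255:325:3,240:320:3])
E
```

```text
[([8, 9, 15, 19, 226], array([291. ,  85.6]))]
[[2, 4, 26, 30, 588]]
tip [0.60637404 0.03601543 0.105     ]
out [287.7 327.6] [20.5 40.5] (28, 69, 44, 12)
out [274.5 209.9] [ 77.4 119.7] (22, 28, 41, 11)
[[ 68  30  94 126 125 126 127 128 128 128 127 127 127 127 127 127 127 126
  126 126 126 126 125 126  26  27 107]
 [ 36  29  99 125 126 127 126 126 125 128 136 170 193 199 184 152 131 126
  126 125 127 125 125 127  29  27  99]
 [ 27  29 114 126 126 125 123 192 207 208 210 213 214 215 213 211 210 209
  201 151 126 127 125 126  27  30  64]
 [ 28  28 123 126 125 132 208 212 215 218 220 221 224 225 223 221 220 218
  215 211 185 124 125 126  50  29  32]
 [ 28  25 128 123 167 210 214 219 225 227 228 230 232 234 232 229 228 227
  223 219 213 207 127 124  83  27  27]
 [ 30  37 124 203 212 217 221 225 231 236 238 239 240 240 239 238 236 234
  230 225 221 216 213 148 114  27  30]
 [ 31  73 157 213 219 224 227 232 238 241 198 146 129 122 137 169 225 238
  235 232 227 224 219 212 124  25  30]
 [ 26 104 208 216 223 229 234 237 230 119 125 127 127 127 127 127 124 147
  234 236 232 227 223 217 164  
[... 1116 characters left out ...]
 233 204  40  29  28]
 [ 26  34  45 154 229 227 226 225 224 217 212 201 187 171 194 209 213 221
  227 231 232 235 238  45  49  27  31]
 [ 29  42  46  45 123 233 230 228 226 225 224 223 221 219 223 224 225 228
  233 235 239 231  33  47  48  28  32]
 [ 29  44 105 105 103  99 221 234 231 230 229 229 228 228 230 231 233 235
  238 240 122  42  48  47  48  31  43]
 [ 24 106 103 104 103 104 100 145 225 239 240 238 237 237 239 241 242 243
  209  51  45  47  47  47  48  31  45]
 [ 27 104 105 106 107 107 106 102 101  98  51  83 135 177 116  60  42  38
   45  46  47  48  48  47  46  40  61]
 [ 34 108 110 110 111 111 111 108 106 104  68  48  47  47  46  47  47  49
   47  48  48  47  48  47  48  47  72]]
```

Run:
```python
from h import *
m,g=W("w3")
for th in(150,170):
    topring(g,235,240,325,335,th)
s=robot.read_state();R=Ro.from_euler("xyz",s["eef_rot"]);top=s["tool_pos"]+np.array([0,0,.0203])
for uv in((279.0,288.7),):
    pass
cs,h=cv2.findContours((g[240:335,235:325]>165).astype(np.uint8),cv2.RETR_CCOMP,cv2.CHAIN_APPROX_NONE)
for k,hh in zip(cs,h[0]):
    if len(k)>40:
        P=np.array([plane(m,p[0]+[235.,240.],top[2],True) for p in k]);L=R.inv().apply(P-s["tool_pos"])*1000
        c,r=cv2.minEnclosingCircle(L[:,:2].astype(np.float32));e=cv2.fitEllipse(L[:,:2].astype(np.float32));print("toolframe centre",np.round(c,1),round(r,1),np.round(e[0],1),np.round(e[1],1))
print(R.as_matrix().round(4), s["tool_pos"])
go((.6062,.0359,s["tool_pos"][2]),54.6)
```

```text
out [278.2 289. ] [63.4 72.7] (7, 17, 73, 65)
hole [278.3 290.4] [37.3 43.5] (22, 32, 44, 38)
out [278.3 289.2] [62.6 72.4] (7, 18, 73, 64)
hole [278.1 290.5] [37.9 44.3] (21, 31, 45, 40)
toolframe centre [-2.1  0.6] 16.7 [-2.1  0.6] [32.  32.7]
toolframe centre [-2.1  0.6] 10.1 [-2.2  0.6] [19.5 19.6]
[[ 5.764e-01  8.171e-01 -3.700e-03]
 [ 8.171e-01 -5.765e-01 -3.000e-04]
 [-2.300e-03 -2.800e-03 -1.000e+00]] [ 0.54670029 -0.03468488  0.16229249]
row [-0.16  0.13  0.2 ] [92.   7.9 -0.2]
```

Request:
move_arm([
  [-0.1, 0.1, 0, 30, 2, 0, 25],
  [-0.1, 0.1, 0, 60, 5, 0, 25],
  [-0.1, 0.1, 0, 80, 6, 4, 25],
  [-0.1, 0.1, 0, 94, 7.3, 10, 25],
  [-0.1, 0.1, 0, 94, 7.3, 15, 25],
  [-0.1, 0.1, 0, 94, 7.3, 20, 25],
  [-0.1, 0.1, 0, 94, 7.3, 20, 25],
  [-0.1, 0.1, 0, 94, 7.3, 20, 25],
  [-0.1, 0.1, 0, 94, 7.3, 20, 25],
  [-0.1, 0.1, 0, 94, 7.3, 20, 25],
])

```text
time_s: 5.33
tool_pos: [0.6087, 0.0368, 0.1437]
eef_rot: [3.139, -0.002, 0.955]
ft_force: [0.1, -0.0, 0.7]
grip_width: 0.369
grip_force: 59.6
```

Run:
```python
from h import *
s=robot.read_state();print(s["tool_pos"],s["eef_rot"],s["grip_width"])
m=cams.camera_model("wrist");im=cams.get_image("wrist");cv2.imwrite("pics/w4.png",im[:,:,::-1]);np.save("w4.npy",m["T"])
sd=cams.get_image("side");t=cams.get_image("top")
o=np.zeros((560,800,3),np.uint8)
o[:400,:400]=cv2.resize(im[235:335,230:330],(400,400));o[:400,400:]=cv2.resize(sd[150:250,240:340],(400,400),interpolation=cv2.INTER_CUBIC)
o[400:,:320]=cv2.resize(t[190:250,200:320],(320,160))
cv2.imwrite("pics/w4c.png",o[:,:,::-1])
```

```text
[0.60873972 0.03684806 0.14373793] [ 3.13924390e+00 -1.54768933e-03  9.54623254e-01] 0.36855386436124027
```

View pics/w4c.png

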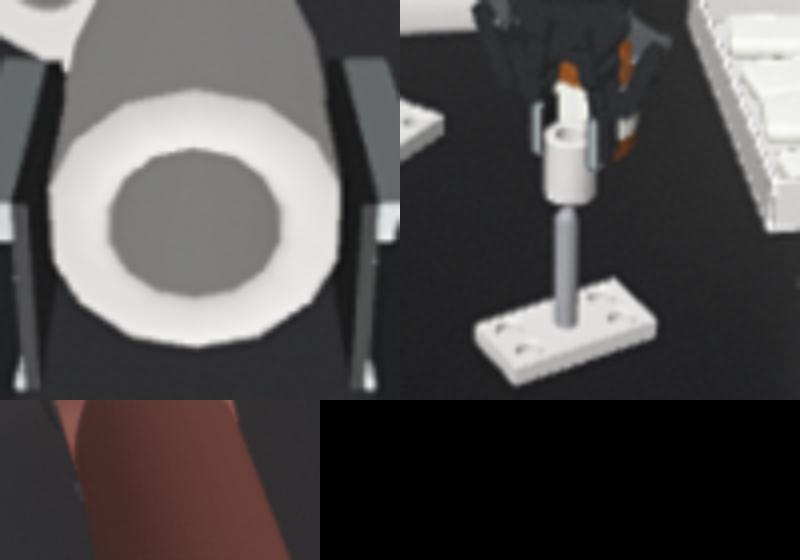

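The side crop shows the sleeve centred over the post tip to within about 1.5 mm, to the right. This matches the measured TCP offset of about 2 mm along tool y, so I'll correct that and start the descent.

Request:
move_arm([
  [0.1, 0.1, 0, 0, -2.1, 0, 25],
  [0.1, 0.1, 0, 0, -2.1, 0, 25],
  [0.1, 0.1, 0, 0, -2.1, 0, 25],
  [0.1, 0.1, 0, 0, -2.1, 5, 25],
  [0.1, 0.1, 0, 0, -2.1, 10, 25],
  [0.1, 0.1, 0, 0, -2.1, 14, 25],
  [0.1, 0.1, 0, 0, -2.1, 18, 25],
  [0.1, 0.1, 0, 0, -2.1, 22, 25],
  [0.1, 0.1, 0, 0, -2.1, 26, 25],
  [0.1, 0.1, 0, 0, -2.1, 26, 25],
])

```text
time_s: 6.32
tool_pos: [0.6066, 0.0388, 0.1161]
eef_rot: [-3.14, -0.002, 0.956]
ft_force: [-0.4, -1.0, -1.6]
grip_width: 0.365
grip_force: 59.6
```

Request:
move_arm([
  [0, 0, 0, -0.3, 0.4, 6, 25],
  [0, 0, 0, -0.3, 0.4, 14, 25],
  [0, 0, 0, -0.3, 0.4, 22, 25],
  [0, 0, 0, -0.3, 0.4, 30, 25],
  [0, 0, 0, -0.3, 0.4, 38, 25],
  [0, 0, 0, -0.3, 0.4, 46, 25],
  [0, 0, 0, -0.3, 0.4, 54, 25],
  [0, 0, 0, -0.3, 0.4, 61, 25],
  [0, 0, 0, -0.3, 0.4, 66, 25],
  [0, 0, 0, -0.3, 0.4, 70, 25],
  [0, 0, 0, -0.3, 0.4, 73, 25],
  [0, 0, 0, -0.3, 0.4, 75, 25],
  [0, 0, 0, -0.3, 0.4, 75, 25],
  [0, 0, 0, -0.3, 0.4, 75, 25],
])

```text
time_s: 7.48
tool_pos: [0.6071, 0.0385, 0.0419]
eef_rot: [-3.141, -0.003, 0.956]
ft_force: [-1.8, -2.4, -1.0]
grip_width: 0.368
grip_force: 59.5
```

Request:
move_arm([
  [0, 0, 0, 0, 0, 1.5, 25],
  [0, 0, 0, 0, 0, 3, 25],
  [0, 0, 0, 0, 0, 3.7, 25],
  [0, 0, 0, 0, 0, 4.2, 25],
  [0, 0, 0, 0, 0, 4.2, 25],
  [0, 0, 0, 0, 0, 4.2, 25],
])

```text
time_s: 7.98
tool_pos: [0.6074, 0.0384, 0.0388]
eef_rot: [3.141, -0.003, 0.956]
ft_force: [-3.6, -4.4, 5.4]
grip_width: 0.366
grip_force: 60.3
```

Request:
move_arm([
  [0, 0, 0, 0, 0, 4, 45],
  [0, 0, 0, 0, 0, 4, 60],
  [0, 0, 0, 0, 0, 4, 75],
  [0, 0, 0, 0, 0, 4, 75],
  [0, 0, 0, 0, 0, -5, 75],
  [0, 0, 0, 0, 0, -30, 75],
  [0, 0, 0, 0, 0, -70, 75],
  [0, 0, 0, 0, 0, -110, 75],
  [0, 0, 0, 0, 0, -150, 75],
  [0, 0, 0, 4, -30, -160, 75],
  [0, 0, 0, 10, -70, -160, 75],
  [0, 0, 0, 17, -110, -160, 75],
  [0, 0, 0, 23, -150, -160, 75],
  [0, 0, 0, 29, -190, -160, 75],
  [0, 0, 0, 34, -225, -160, 75],
  [0, 0, 0, 38, -252, -160, 75],
  [0, 0, 0, 38, -252, -160, 75],
  [0, 0, 0, 38, -252, -160, 75],
  [0, 0, 0, 38, -252, -160, 75],
  [0, 0, 0, 38, -252, -160, 75],
])

```text
time_s: 9.65
tool_pos: [0.4245, 0.2139, 0.1985]
eef_rot: [3.141, -0.004, 0.954]
ft_force: [0.4, -0.9, 0.2]
grip_width: 0.876
grip_force: 0.0
```

Run:
```python
from h import *
s=robot.read_state();print(s["tool_pos"],s["eef_rot"],s["grip_width"])
m=cams.camera_model("wrist");im=cams.get_image("wrist");cv2.imwrite("pics/w5.png",im[:,:,::-1]);np.save("w5.npy",m["T"])
t=cams.get_image("top");cv2.imwrite("pics/top5.png",t[:,:,::-1]);sd=cams.get_image("side");cv2.imwrite("pics/side5.png",sd[:,:,::-1])
o=np.zeros((420,800,3),np.uint8);o[:,:560]=im;o[:200,560:]=cv2.resize(sd[150:250,240:360],(240,200));cv2.imwrite("pics/w5c.png",o[:,:,::-1])
```

```text
[0.42445671 0.21386752 0.19854196] [ 3.14059019 -0.0040704   0.95355289] 0.8762476203522725
```

View pics/w5c.png

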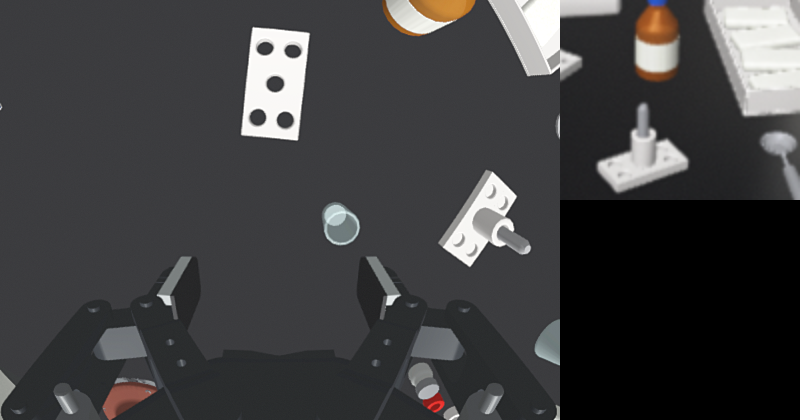

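The tall sleeve is seated on the base. The plate is at (275,84) in the wrist picture, with its centre bore there too. I'll measure its pose and height.

Run:
```python
from h import *
m,g=W("w5")
for th in(150,200,230): rect(m,g,(275,62),.016,th)
print(g[100,236:320:4], g[138:146,270])
def holes(g,box,th,inv=True):
    x0,y0,x1,y1=box;cs,h=cv2.findContours((g[y0:y1,x0:x1]>th).astype(np.uint8),cv2.RETR_CCOMP,cv2.CHAIN_APPROX_NONE);R=[]
    for k,hh in zip(cs,h[0]):
        if hh[3]>=0 and cv2.contourArea(k)>10:
            e=cv2.fitEllipse(k);R.append((e[0][0]+x0,e[0][1]+y0))
    return np.array(R)
hw=holes(g,(225,15,330,155),190)
gt=cv2.cvtColor(cv2.imread("pics/top0.png"),cv2.COLOR_BGR2GRAY);t=cams.camera_model("top")
ht=holes(gt,(105,238,175,302),130)
print(hw.round(1).tolist(),ht.round(1).tolist())
W_=[plane(m,p,.016,True) for p in hw];T_=[plane(t,p,.016) for p in ht]
for p,w in zip(hw,W_):
    if not len(T_):break
    j=np.argmin([np.linalg.norm(w-x) for x in T_]);print(np.round(w*1000,1),np.round(T_[j]*1000,1),np.round(tri([ray(m,p,True),ray(t,ht[j])])[0]*1000,1))
print("mean",np.mean(W_,0)*1000)
```

```text
150 rect [483.3 301.3] [111.8  57.4] longaxis deg 48.7
200 rect [483.4 301.3] [110.9  56.7] longaxis deg 48.6
230 rect [483.3 301.5] [110.2  56.2] longaxis deg 48.6
[ 61  61 165 248 248 248 248 248 248 248 248 248 248 248 248 248 254  55
  59  61  60] [82 51 59 59 59 61 60 60]
[[284.9, 119.9], [257.1, 117.2], [274.7, 83.6], [292.6, 50.8], [264.6, 48.2]] [[146.2, 284.8], [155.1, 275.2], [139.4, 268.9], [123.6, 262.7], [132.5, 253.7]]
[469.7 264.6  16. ] [468.2 264.5  16. ] [468.9 264.6  15.5]
[448.8 282.9  16. ] [446.4 282.7  16. ] [447.5 283.2  13.7]
[482.7 300.3  16. ] [481.1 300.3  16. ] [481.8 300.   17.7]
[516.7 317.7  16. ] [514.9 318.2  16. ] [515.1 316.4  22.9]
[495.7 335.9  16. ] [494.  336.6  16. ] [494.3 333.8  25.5]
mean [482.7013652  300.30049091  16.        ]
```

```bash
python3 -c "
from h import *
go((.4832,.3010,0.0),48.6)"
```

```text
row [ 0.   -0.2   6.04] [104.5  -2.3 198.6]
```

Request:
move_arm([
  [0, -0.2, 3, 35, -1, 0, 85],
  [0, -0.2, 6, 70, -2, 20, 85],
  [0, -0.2, 6, 104.5, -2.3, 60, 85],
  [0, -0.2, 6, 104.5, -2.3, 100, 85],
  [0, -0.2, 6, 104.5, -2.3, 140, 85],
  [0, -0.2, 6, 104.5, -2.3, 150, 85],
  [0, -0.2, 6, 104.5, -2.3, 150, 85],
  [0, -0.2, 6, 104.5, -2.3, 150, 85],
  [0, -0.2, 6, 104.5, -2.3, 150, 85],
  [0, -0.2, 6, 104.5, -2.3, 150, 85],
])

```text
time_s: 10.63
tool_pos: [0.4834, 0.3027, 0.0507]
eef_rot: [3.141, -0.004, 0.851]
ft_force: [0.1, 0.6, 0.1]
grip_width: 0.992
grip_force: 0.0
```

```bash
python3 -c "
from h import *
go((.4832,.3010,0.0),48.6)"
```

```text
row [ 0.05 -0.24  0.14] [-1.7  0.9 50.7]
```

Request:
move_arm([
  [0, -0.2, 0.1, -1.7, 0.9, 15, 85],
  [0, -0.2, 0.1, -1.7, 0.9, 30, 85],
  [0, -0.2, 0.1, -1.7, 0.9, 42, 85],
  [0, -0.2, 0.1, -1.7, 0.9, 50, 85],
  [0, -0.2, 0.1, -1.7, 0.9, 50, 85],
  [0, -0.2, 0.1, -1.7, 0.9, 50, 85],
  [0, -0.2, 0.1, -1.7, 0.9, 50, 75],
  [0, -0.2, 0.1, -1.7, 0.9, 50, 65],
  [0, -0.2, 0.1, -1.7, 0.9, 50, 55],
  [0, -0.2, 0.1, -1.7, 0.9, 50, 48],
  [0, -0.2, 0.1, -1.7, 0.9, 50, 48],
  [0, -0.2, 0.1, -1.7, 0.9, 50, 48],
  [0, -0.2, 0.1, -1.7, 0.9, 50, 48],
  [0, -0.2, 0.1, -1.7, 0.9, 50, 48],
])

```text
time_s: 11.8
tool_pos: [0.4819, 0.3006, -0.0002]
eef_rot: [3.141, 0.002, 0.85]
ft_force: [-0.3, -0.6, 5.3]
grip_width: 0.64
grip_force: 64.6
```

Request:
move_arm([
  [0, 0, 0, 0, 0, -8, 48],
  [0, 0, 0, 0, 0, -25, 48],
  [0, 0, 0, 0, 0, -55, 48],
  [0, 0, 0, 0, 0, -90, 48],
  [0, 0, 0, 0, 0, -125, 48],
  [0, 0, 2, -10, 10, -150, 48],
  [0, 0, 5, -30, 31, -160, 48],
  [0, 0, 8, -52, 53, -160, 48],
  [0, 0, 11, -75, 77, -160, 48],
  [0, 0, 14, -98, 100, -160, 48],
  [0, 0, 17, -121, 124, -160, 48],
  [0, 0, 20, -144, 147, -160, 48],
  [0, 0, 22, -165, 169, -160, 48],
  [0, 0, 24, -185, 189, -160, 48],
  [0, 0, 25.6, -202, 206, -160, 48],
  [0, 0, 25.6, -216, 220, -160, 48],
  [0, 0, 25.6, -216, 220, -160, 48],
  [0, 0, 25.6, -216, 220, -160, 48],
  [0, 0, 25.6, -216, 220, -160, 48],
  [0, 0, 25.6, -216, 220, -160, 48],
])

```text
time_s: 13.47
tool_pos: [0.5044, -0.0052, 0.1595]
eef_rot: [3.141, 0.003, 0.406]
ft_force: [-0.3, 0.4, -1.3]
grip_width: 0.637
grip_force: 63.9
```

Run:
```python
from h import *
m=cams.camera_model("wrist");im=cams.get_image("wrist");cv2.imwrite("pics/w6.png",im[:,:,::-1]);np.save("w6.npy",m["T"])
s=robot.read_state();print(s["tool_pos"],s["eef_rot"],s["grip_width"])
```

```text
[ 0.50437473 -0.0051848   0.15948631] [3.14115221e+00 2.78014840e-03 4.05795007e-01] 0.6386701522999773
```

View pics/w6.png

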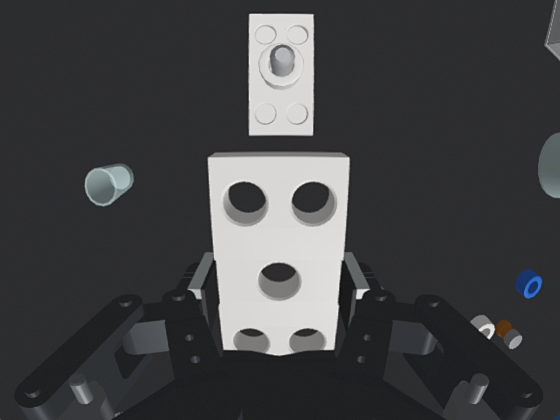

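The plate is held level, with its centre bore at (280,280) and front edge at row 155. The base and tall sleeve lie ahead at (281,65), with the post tip near (283,48). I'll measure the plate in the tool frame against the post.

Run:
```python
from h import *
m,g=W("w6");s=robot.read_state();R=Ro.from_euler("xyz",s["eef_rot"]);tp=s["tool_pos"]
print(g[281,252:310:3],g[252:306:3,280],g[220,200:356:4])
zt=tp[2]+.0162
def loc(uv,z): return R.inv().apply(plane(m,uv,z,True)-tp)*1000
for th in(190,205,215):
    cs,h=cv2.findContours((g[140:356,200:360]>th).astype(np.uint8),cv2.RETR_CCOMP,cv2.CHAIN_APPROX_NONE)
    for k,hh in zip(cs,h[0]):
        if hh[3]>=0 and 300<cv2.contourArea(k)<3000:
            L=np.array([loc(p[0]+[200.,140.],zt)[:2] for p in k],np.float32);e=cv2.fitEllipse(L);print(th,"hole",np.round(e[0],1),np.round(e[1],1))
# plate edges
for a,b in(((208,160),(215,240)),): pass
eL=[];eR=[]
for y in range(165,240,5):
    r=g[y].astype(int);i=[x for x in range(190,240) if r[x]<150<=r[x+1]];j=[x for x in range(320,370) if r[x]>=150>r[x+1]]
    if i and j: eL.append(loc((i[0]+.5,y),zt)[:2]);eR.append(loc((j[-1]+.5,y),zt)[:2])
for E in(eL,eR): E=np.array(E);print("edge",np.polyfit(E[:,0],E[:,1],1))
for th in(190,205,215): r=rect(m,g,(256,90),.014,th)
b=cv2.inRange(g[36:80,266:300],0,195)
print(g[40:80:2,264:302:2])
```

```text
[215 215 170 130 121 123 124  96  77  65  81 112 124 122 120 118 156 219
 218 218] [218 219 218 224  37  45  45  45  45  42 109 123 123 123 123 129 167 219] [ 47  45  42 221 214 214 215 195 179 121 123 123 123 122 131 154 215 215
 214 216 215 215 215 216 194 163 120 123 124 123 122 138 163 219 219 219
 224  41  45]
190 hole [0.3 0.7] [20.1 21. ]
190 hole [36.7 14.9] [19.5 20. ]
190 hole [ 36.6 -13.4] [19.3 19.9]
205 hole [0.2 0.6] [20.5 21.3]
205 hole [36.6 14.9] [19.9 20.4]
205 hole [ 36.6 -13.5] [19.7 20.5]
edge [ 4.05940473e-03 -2.83105830e+01]
edge [-1.90399353e-03  2.89082110e+01]
190 rect [606.4  35.8] [110.1  56.3] longaxis deg 23.1
205 rect [606.3  36. ] [110.1  55.6] longaxis deg 23.3
215 rect [606.8  36.2] [109.2  55.6] longaxis deg 23.3
[[218 218 219 220 200 202 219 218 218 218 218 219 209 213 219 218 217 217
  217]
 [219 219 215 174 207 220 219 214 216 217 218 219 219 204 198 217 219 219
  218]
 [192 201 208 218 207 192 207 215 176 144 187 205 201 203 216 202 194 185
  193]
 [219 220 205 200 212 207 108  87  88  93  86  91 118 207 202 214 219 219
  218]
 [219 198 204 216 
[... 578 characters left out ...]
 140 158 170 171 177 174 164 156 188 216 217
  218]
 [216 220 193 152  93 113 123 139 153 160 165 171 165 158 151 171 215 216
  218]
 [216 220 192 165  91 107 119 135 144 153 158 159 158 156 139 177 214 216
  218]
 [216 218 204 202  94 106 118 128 136 145 151 152 157 158 122 207 216 217
  219]
 [215 217 217 189 115 103 118 129 138 146 151 155 157 156 146 212 216 218
  222]
 [214 215 217 209 115  98 119 130 140 148 151 157 156 158 205 214 217 219
  223]
 [214 215 216 217 214 144 116 129 140 147 152 153 162 207 214 216 217 220
  218]
 [214 215 215 216 217 216 198 179 170 162 179 204 210 215 216 218 221 226
  213]
 [173 217 215 215 215 216 216 216 215 213 215 215 215 216 218 221 230 204
  214]]
```

Request:
move_arm([
  [0, 0, 0, 25, 0.5, 0, 48],
  [0, 0, 0, 50, 1, 0, 48],
  [0, 0, 0, 75, 1.5, 5, 48],
  [0, 0, 0, 95, 1.8, 12, 48],
  [0, 0, 0, 109.7, 1.8, 20, 48],
  [0, 0, 0, 109.7, 1.8, 30, 48],
  [0, 0, 0, 109.7, 1.8, 38, 48],
  [0, 0, 0, 109.7, 1.8, 38, 48],
  [0, 0, 0, 109.7, 1.8, 38, 48],
  [0, 0, 0, 109.7, 1.8, 38, 48],
  [0, 0, 0, 109.7, 1.8, 38, 48],
])

```text
time_s: 14.43
tool_pos: [0.606, 0.0339, 0.1218]
eef_rot: [3.14, 0.002, 0.402]
ft_force: [0.2, 0.4, -1.6]
grip_width: 0.637
grip_force: 63.9
```

Run:
```python
from h import *
s=robot.read_state();R=Ro.from_euler("xyz",s["eef_rot"]);print(s["eef_rot"],s["tool_pos"])
d=R.inv().apply(np.array([.6065,.036,s["tool_pos"][2]])-s["tool_pos"])*1000;print("correct",d-[.4,.65,0])
m=cams.camera_model("wrist");im=cams.get_image("wrist");g=cv2.cvtColor(im,cv2.COLOR_RGB2GRAY);cv2.imwrite("pics/w7.png",im[:,:,::-1])
print(g[254:306:3,250:312:3])
```

```text
[3.13974347e+00 2.33369317e-03 4.02414539e-01] [0.60599042 0.03394799 0.12180395]
correct [ 0.87252729 -2.33851291 -0.00609207]
[[218 217 218 218 218 218 219 219 218 220 219 220 219 220 220 220 220 221
  221 221 222]
 [217 217 218 218 218 218 219 219 219 220 219 220 220 220 220 220 220 221
  221 221 222]
 [216 216 217 216 216 217 216 217 217 218 218 217 218 218 219 218 218 219
  219 219 220]
 [216 216 216 215 215 215 224 221 218 217 218 218 216 212 219 218 218 219
  219 220 220]
 [216 216 215 215 225 231 226 226 226 226 226 226 227 227 214 219 218 219
  219 220 220]
 [216 216 216 221 130  37  39  39  39  38  38  38  39  39  38 156 220 219
  219 220 219]
 [215 216 215 218  46  44  47  47  46  46  45  46  46  45  46  77 182 220
  219 219 220]
 [215 216 218 166 136  41  46  47  46  46  45  45  47  45  48 123 135 213
  219 219 220]
 [215 216 221 150 131 124  53  42  46  46  45  44  43  68 125 121 119 203
  219 220 219]
 [215 216 218 146 128 122 124 125  89  75  68  96 126 124 122 122 120 186
  219 219 220]
 [215 216 213 151 125 122 122 123 124 124 124 125 124 123 123 122 127 204
  219 219 220]
 [215 216 213 184 123 123 122 124 124 123 125 124 123 122 123 121 140 216
  218 220 219]
 [215 216 216 201 137 121 122 124 125 124 124 125 123 124 122 126 164 220
  219 220 219]
 [215 216 216 216 190 140 121 123 125 124 124 125 123 122 128 145 220 219
  218 219 220]
 [215 215 216 216 216 184 166 137 123 123 123 123 127 135 166 221 218 219
  219 219 220]
 [215 215 216 215 216 217 214 174 160 152 149 145 185 215 219 218 218 219
  219 219 220]
 [217 217 218 218 218 218 218 219 220 221 221 221 220 220 220 221 221 221
  222 222 221]
 [218 217 217 218 218 218 219 219 219 220 219 219 219 220 220 220 221 221
  221 222 221]]
```

Request:
move_arm([
  [0.1, 0.1, 0, 0.9, -2.3, 0, 48],
  [0.1, 0.1, 0, 0.9, -2.3, 0, 48],
  [0.1, 0.1, 0, 0.9, -2.3, 0, 48],
  [0.1, 0.1, 0, 0.9, -2.3, 6, 48],
  [0.1, 0.1, 0, 0.9, -2.3, 11, 48],
  [0.1, 0.1, 0, 0.9, -2.3, 15, 48],
  [0.1, 0.1, 0, 0.9, -2.3, 18, 48],
  [0.1, 0.1, 0, 0.9, -2.3, 21, 48],
  [0.1, 0.1, 0, 0.9, -2.3, 24, 48],
  [0.1, 0.1, 0, 0.9, -2.3, 26, 48],
  [0.1, 0.1, 0, 0.9, -2.3, 26, 48],
])

```text
time_s: 15.4
tool_pos: [0.6053, 0.0363, 0.0943]
eef_rot: [-3.141, 0.003, 0.403]
ft_force: [-0.9, -1.9, -1.6]
grip_width: 0.638
grip_force: 63.9
```

Request:
move_arm([
  [0, 0, 0, 0.3, 0, 6, 48],
  [0, 0, 0, 0.3, 0, 12, 48],
  [0, 0, 0, 0.3, 0, 18, 48],
  [0, 0, 0, 0.3, 0, 24, 48],
  [0, 0, 0, 0.3, 0, 28, 48],
  [0, 0, 0, 0.3, 0, 31, 48],
  [0, 0, 0, 0.3, 0, 33, 48],
  [0, 0, 0, 0.3, 0, 34.5, 48],
  [0, 0, 0, 0.3, 0, 35.5, 48],
  [0, 0, 0, 0.3, 0, 35.5, 48],
  [0, 0, 0, 0.3, 0, 35.5, 48],
])

```text
time_s: 16.32
tool_pos: [0.6054, 0.0362, 0.0592]
eef_rot: [-3.141, 0.003, 0.403]
ft_force: [-4.4, -3.4, -0.9]
grip_width: 0.637
grip_force: 64.0
```

Request:
move_arm([
  [0, 0, 0, 0.4, 0, 0.5, 48],
  [0, 0, 0, 0.4, 0, 1, 48],
  [0, 0, 0, 0.4, 0, 1.4, 48],
  [0, 0, 0, 0.4, 0, 1.4, 48],
  [0, 0, 0, 0.4, 0, 1.4, 48],
])

```text
time_s: 16.73
tool_pos: [0.6055, 0.0362, 0.0589]
eef_rot: [-3.142, 0.004, 0.402]
ft_force: [-5.9, -3.1, 5.8]
grip_width: 0.64
grip_force: 64.7
```

Request:
move_arm([
  [0, 0, 0, 0.4, 0, 1.2, 65],
  [0, 0, 0, 0.4, 0, 1.2, 80],
  [0, 0, 0, 0.4, 0, 1.2, 85],
  [0, 0, 0, 0.4, 0, 1.2, 85],
  [0, 0, 0, 0.4, 0, -5, 85],
  [0, 0, 0, 0, 0, -30, 85],
  [0, 0, 0, 0, 0, -70, 85],
  [0, 0, 0, 0, 0, -110, 85],
  [0, 0, 0, 0, 0, -141, 85],
  [0, 0, -5, -20, 21, -141, 85],
  [0, 0, -12, -47, 49, -141, 85],
  [0, 0, -19, -74, 78, -141, 85],
  [0, 0, -26, -101, 106, -141, 85],
  [0, 0, -33, -128, 134, -141, 85],
  [0, 0, -40, -155, 163, -141, 85],
  [0, 0, -47, -182, 191, -141, 85],
  [0, 0, -54, -209, 219, -141, 85],
  [0, 0, -61, -236, 248, -141, 85],
  [0, 0, -67, -263, 276, -141, 85],
  [0, 0, -67, -290, 305, -141, 85],
])

```text
time_s: 18.4
tool_pos: [0.4589, -0.3592, 0.2001]
eef_rot: [3.142, 0.001, 1.576]
ft_force: [0.8, 0.2, -0.1]
grip_width: 0.995
grip_force: 0.0
```

```bash
python3 -c "
from h import *
go((.442,-.40,.20),90)"
```

```text
row [0.01 0.03 0.28] [-40.8 -17.1   0.1]
```

Request:
move_arm([
  [0, 0, 0, -30, -12, 0, 85],
  [0, 0, 0, -41, -17, 0, 85],
  [0, 0, 0, -41, -17, 0, 85],
  [0, 0, 0, -41, -17, 0, 85],
  [0, 0, 0, -41, -17, 0, 85],
])

```text
time_s: 18.82
tool_pos: [0.4444, -0.3954, 0.1999]
eef_rot: [3.141, -0.001, 1.576]
ft_force: [0.6, 0.4, -0.6]
grip_width: 0.995
grip_force: 0.0
```

Run:
```python
from h import *
m=cams.camera_model("wrist");im=cams.get_image("wrist");cv2.imwrite("pics/w8.png",im[:,:,::-1]);np.save("w8.npy",m["T"])
s=robot.read_state();print(s["tool_pos"],s["eef_rot"])
t=cams.get_image("top");cv2.imwrite("pics/top8.png",t[:,:,::-1]);sd=cams.get_image("side");cv2.imwrite("pics/side8.png",sd[:,:,::-1])
o=np.zeros((420,800,3),np.uint8);o[:,:560]=im;o[:200,560:]=cv2.resize(sd[150:250,240:360],(240,200),interpolation=cv2.INTER_CUBIC);o[210:410,560:]=cv2.resize(t[170:270,200:320],(240,200),interpolation=cv2.INTER_CUBIC);cv2.imwrite("pics/w8c.png",o[:,:,::-1])
```

```text
[ 0.44453725 -0.39519285  0.19991028] [ 3.14154476e+00 -1.24713172e-03  1.57718618e+00]
```

View pics/w8c.png

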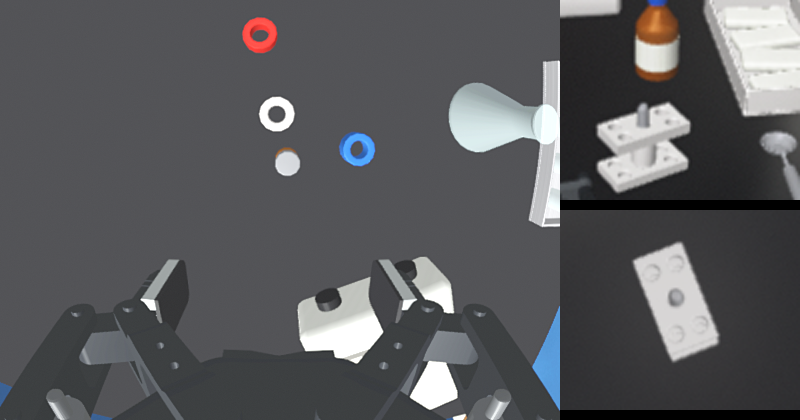

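Plate seated and in line. The short white sleeve is at (277,114), with the vial at (287,160) beside it; the red (260,35) and blue (357,149) rings are to be left alone. Next I'll measure the sleeve rim.

Run:
```python
from h import *
m,g=W("w8");t=cams.camera_model("top")
for th in(200,235): topring(g,250,90,305,140,th)
gt=cv2.cvtColor(cv2.imread("pics/top0.png"),cv2.COLOR_BGR2GRAY)
cs,h=cv2.findContours((gt[280:308,404:428]>190).astype(np.uint8),cv2.RETR_CCOMP,cv2.CHAIN_APPROX_NONE)
for k,hh in zip(cs,h[0]):
    if len(k)>9: print(hh[3],np.array(cv2.fitEllipse(k)[0])+[404,280])
cs,h=cv2.findContours((g[90:140,250:305]>235).astype(np.uint8),cv2.RETR_CCOMP,cv2.CHAIN_APPROX_NONE)
for k,hh in zip(cs,h[0]):
    if len(k)>30:
        e=cv2.fitEllipse(k);c=np.array(e[0])+[250,90];p=plane(m,c,.022,True);print(hh[3],c,p)
print("tri",tri([ray(m,c,True),ray(t,(416.3,293.3))]))
print("vial",plane(m,(287.5,161.5),.042,True))
go((p[0],p[1],.003),90)
```

```text
out [276.3 113.6] [33.3 33.7] (9, 7, 35, 34)
hole [276.2 113.9] [18.2 19. ] (17, 15, 20, 19)
out [276.4 113.7] [33.  33.1] (10, 7, 34, 34)
hole [276.2 113.7] [19.1 20. ] (16, 14, 21, 20)
-1 [416.16902733 293.72353935]
0 [416.1005125  293.81428719]
-1 [276.40757561 113.69025421] [ 0.44321354 -0.32272914  0.022     ]
0 [276.19654846 113.71515656] [ 0.44300728 -0.32275471  0.022     ]
tri (array([ 0.44302997, -0.32274962,  0.01684924]), [np.float64(5.352164348099356e-05), np.float64(5.35216434808733e-05)])
vial [ 0.45392174 -0.36747528  0.042     ]
row [-0.03 -0.03  0.34] [ 73.   -0.6 196.9]
```

Request:
move_arm([
  [0, 0, 0, 35, 0, 30, 80],
  [0, 0, 0, 65, -0.6, 70, 80],
  [0, 0, 0, 73, -0.6, 110, 80],
  [0, 0, 0, 73, -0.6, 140, 80],
  [0, 0, 0, 73, -0.6, 140, 80],
  [0, 0, 0, 73, -0.6, 140, 80],
  [0, 0, 0, 73, -0.6, 140, 80],
  [0, 0, 0, 73, -0.6, 140, 80],
])

```text
time_s: 19.63
tool_pos: [0.4437, -0.3268, 0.0621]
eef_rot: [3.138, 0.004, 1.571]
ft_force: [-0.1, -0.1, 0.7]
grip_width: 0.933
grip_force: 0.0
```

```bash
python3 -c "
from h import *
go((.4431,-.3227,.003),90.3)"
```

```text
row [ 0.19  0.21 -0.26] [ 4.3 -0.8 59.1]
```

Request:
move_arm([
  [0.1, 0.2, 0, 4, -0.8, 20, 80],
  [0.1, 0.2, 0, 4, -0.8, 38, 80],
  [0.1, 0.2, 0, 4, -0.8, 52, 80],
  [0.1, 0.2, 0, 4, -0.8, 59, 80],
  [0.1, 0.2, 0, 4, -0.8, 59, 80],
  [0.1, 0.2, 0, 4, -0.8, 59, 70],
  [0.1, 0.2, 0, 4, -0.8, 59, 60],
  [0.1, 0.2, 0, 4, -0.8, 59, 50],
  [0.1, 0.2, 0, 4, -0.8, 59, 40],
  [0.1, 0.2, 0, 4, -0.8, 59, 30],
  [0.1, 0.2, 0, 4, -0.8, 59, 25],
  [0.1, 0.2, 0, 4, -0.8, 59, 25],
  [0.1, 0.2, 0, 4, -0.8, 59, 25],
  [0.1, 0.2, 0, 4, -0.8, 59, 25],
])

```text
time_s: 20.8
tool_pos: [0.4413, -0.3217, 0.0016]
eef_rot: [-3.139, -0.002, 1.572]
ft_force: [-1.1, 0.7, 5.3]
grip_width: 0.375
grip_force: 59.0
```

Request:
move_arm([
  [0, 0, 0, 0, 0, -8, 25],
  [0, 0, 0, 0, 0, -25, 25],
  [0, 0, 0, 0, 0, -55, 25],
  [0, 0, 0, 0, 0, -90, 25],
  [0, 0, 0, 0, 0, -125, 25],
  [0, 0, 2, 10, 4, -150, 25],
  [0, 0, 6, 35, 14, -160, 25],
  [0, 0, 10, 65, 26, -160, 25],
  [0, 0, 15, 97, 38, -160, 25],
  [0, 0, 20, 130, 51, -160, 25],
  [0, 0, 25, 163, 64, -160, 25],
  [0, 0, 30, 196, 77, -160, 25],
  [0, 0, 34, 229, 90, -160, 25],
  [0, 0, 35.5, 258, 102, -160, 25],
  [0, 0, 35.5, 281, 111, -160, 25],
  [0, 0, 35.5, 281, 111, -160, 25],
  [0, 0, 35.5, 281, 111, -160, 25],
  [0, 0, 35.5, 281, 111, -160, 25],
  [0, 0, 35.5, 281, 111, -160, 25],
  [0, 0, 35.5, 281, 111, -160, 25],
])

```text
time_s: 22.47
tool_pos: [0.5513, -0.0426, 0.161]
eef_rot: [-3.137, 0.0, 0.95]
ft_force: [-0.7, -0.2, -0.6]
grip_width: 0.377
grip_force: 59.5
```

Run:
```python
from h import *
m=cams.camera_model("wrist");im=cams.get_image("wrist");cv2.imwrite("pics/w9.png",im[:,:,::-1]);np.save("w9.npy",m["T"])
s=robot.read_state();R=Ro.from_euler("xyz",s["eef_rot"]);tp=s["tool_pos"];print(tp,s["eef_rot"],s["grip_width"])
m,g=W("w9")
for th in (150,170):
  cs,h=cv2.findContours((g[240:345,230:330]>th).astype(np.uint8),cv2.RETR_CCOMP,cv2.CHAIN_APPROX_NONE)
  for k,hh in zip(cs,h[0]):
    if len(k)>50:
        P=np.array([plane(m,p[0]+[230.,240.],tp[2]+.0204,True) for p in k]);L=(R.inv().apply(P-tp)*1000)[:,:2].astype(np.float32)
        e=cv2.fitEllipse(L);print(th,hh[3],np.round(e[0],1),np.round(e[1],1))
print(np.round(g[90,240:330:4]))
for th in(150,190,210):
    try: rect(m,g,(270,110),.075,th)
    except Exception as e: print(e)
d=R.inv().apply(np.array([.6065,.036,tp[2]])-tp)*1000;print("post in tool",d)
```

```text
[ 0.5514384  -0.04237076  0.16098365] [-3.13705536e+00 -7.72198697e-06  9.50001331e-01] 0.38102314706167656
150 -1 [-1.2  0.7] [32.6 33. ]
150 6 [-1.3  0.7] [19.3 19.8]
170 -1 [-1.3  0.8] [32.5 32.6]
170 5 [-1.4  0.8] [19.6 20. ]
[218 218 218 218 217 217 220 144 152 158 157 143 213 219 218 218 218 217
 217 221  36  46  46]
150 rect [607.   36.6] [111.4  56.9] longaxis deg 23.1
190 rect [607.   36.7] [110.8  56.3] longaxis deg 23.1
210 rect [607.   36.7] [110.6  55.9] longaxis deg 23.1
post in tool [ 9.57763907e+01 -7.98850348e-01  4.36423243e-03]
```

View pics/w9.png

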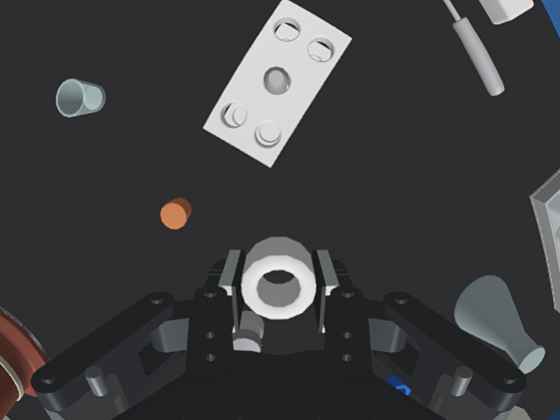

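The sleeve is held with its rim at (279,284). The seated plate is at (277,83) with the post in its middle. I'll move over the post.

Request:
move_arm([
  [-0.1, 0, 0, 30, -0.5, 0, 25],
  [-0.1, 0, 0, 60, -1, 5, 25],
  [-0.1, 0, 0, 82, -1.5, 12, 25],
  [-0.1, 0, 0, 97, -1.5, 20, 25],
  [-0.1, 0, 0, 97, -1.5, 30, 25],
  [-0.1, 0, 0, 97, -1.5, 38, 25],
  [-0.1, 0, 0, 97, -1.5, 38, 25],
  [-0.1, 0, 0, 97, -1.5, 38, 25],
  [-0.1, 0, 0, 97, -1.5, 38, 25],
  [-0.1, 0, 0, 97, -1.5, 38, 25],
])

```text
time_s: 23.35
tool_pos: [0.6068, 0.0382, 0.1237]
eef_rot: [-3.14, -0.001, 0.951]
ft_force: [0.3, 1.0, -0.9]
grip_width: 0.379
grip_force: 59.5
```

Run:
```python
from h import *
s=robot.read_state();R=Ro.from_euler("xyz",s["eef_rot"]);print(s["tool_pos"])
d=R.inv().apply(np.array([.6066,.0361,s["tool_pos"][2]])-s["tool_pos"])*1000;print("correct",d-[-1.3,.75,0]);go(s["tool_pos"],54.4)
```

```text
[0.60683203 0.03815288 0.12368219]
correct [-0.50583279  0.25355319 -0.00343916]
row [-0.1  -0.05  0.09] [0. 0. 0.]
```

Request:
move_arm([
  [0, 0, 0, -0.5, 0.3, 4, 25],
  [0, 0, 0, -0.5, 0.3, 10, 25],
  [0, 0, 0, -0.5, 0.3, 15, 25],
  [0, 0, 0, -0.5, 0.3, 18, 25],
  [0, 0, 0, -0.5, 0.3, 21, 25],
  [0, 0, 0, -0.5, 0.3, 24, 25],
  [0, 0, 0, -0.5, 0.3, 27, 25],
  [0, 0, 0, -0.5, 0.3, 30, 25],
  [0, 0, 0, -0.5, 0.3, 30, 25],
])

```text
time_s: 24.1
tool_pos: [0.6062, 0.0377, 0.0922]
eef_rot: [-3.138, 0.001, 0.952]
ft_force: [-0.5, -3.3, -1.2]
grip_width: 0.378
grip_force: 59.6
```

Request:
move_arm([
  [0, 0, 0, 0, 0, 4, 25],
  [0, 0, 0, 0, 0, 8, 25],
  [0, 0, 0, 0, 0, 11, 25],
  [0, 0, 0, 0, 0, 13, 25],
  [0, 0, 0, 0, 0, 14.5, 25],
  [0, 0, 0, 0, 0, 15.5, 25],
  [0, 0, 0, 0, 0, 16.5, 25],
  [0, 0, 0, 0, 0, 16.5, 25],
  [0, 0, 0, 0, 0, 16.5, 25],
])

```text
time_s: 24.85
tool_pos: [0.6062, 0.0376, 0.0766]
eef_rot: [-3.139, 0.001, 0.952]
ft_force: [-2.4, -5.5, 2.3]
grip_width: 0.375
grip_force: 60.0
```

Contact is beginning at the expected height. I'll go slightly further to confirm, then release and lift.

Request:
move_arm([
  [0, 0, 0, 0, 0, 0.5, 25],
  [0, 0, 0, 0, 0, 0.8, 25],
  [0, 0, 0, 0, 0, 0.8, 25],
  [0, 0, 0, 0, 0, 0.8, 25],
])

```text
time_s: 25.18
tool_pos: [0.6062, 0.0377, 0.0766]
eef_rot: [-3.139, 0.001, 0.952]
ft_force: [-4.3, -5.0, 7.1]
grip_width: 0.376
grip_force: 60.3
```

Request:
move_arm([
  [0, 0, 0, 0, 0, 0.6, 40],
  [0, 0, 0, 0, 0, 0.6, 55],
  [0, 0, 0, 0, 0, 0.6, 75],
  [0, 0, 0, 0, 0, 0.6, 75],
  [0, 0, 0, 0, 0, 0.6, 75],
  [0, 0, 0, 0, 0, -5, 75],
  [0, 0, 0, 0, 0, -30, 75],
  [0, 0, 0, 0, 0, -65, 75],
  [0, 0, 0, 0, 0, -100, 75],
  [0, 0, 0, -30, 0, -110, 75],
  [0, 0, 0, -65, 0, -110, 75],
  [0, 0, 0, -95, 0, -110, 75],
  [0, 0, 0, -95, 0, -110, 75],
  [0, 0, 0, -95, 0, -110, 75],
  [0, 0, 0, -95, 0, -110, 75],
])

```text
time_s: 26.43
tool_pos: [0.5523, -0.038, 0.1862]
eef_rot: [-3.139, -0.003, 0.953]
ft_force: [0.5, 0.4, 0.9]
grip_width: 0.882
grip_force: 0.0
```

Run:
```python
from h import *
m=cams.camera_model("wrist");im=cams.get_image("wrist");cv2.imwrite("pics/w10.png",im[:,:,::-1]);np.save("w10.npy",m["T"])
sd=cams.get_image("side");cv2.imwrite("pics/side10.png",sd[:,:,::-1])
m,g=W("w10");s=robot.read_state();print(s["time_s"],s["tool_pos"],s["ft_force"])
rect(m,g,(255,125),.075,190) if g[125,255]>190 else print(g[125,255])
# seated heights check from side view at the post axis
sg=cv2.cvtColor(sd,cv2.COLOR_RGB2GRAY);M=cams.camera_model("side");Ti=np.linalg.inv(M["T"])
for z in(.014,.059,.075,.097,.105):
    c=Ti@np.array([.6066,.0361,z,1]);u=M["mtx"]@(c[:3]/c[2]);print(z,u[:2].round(1))
print(sg[190:240:2,266:296:2])
t=cv2.cvtColor(cv2.imread("pics/side0.png"),cv2.COLOR_BGR2GRAY).astype(int)
d=(abs(sg-t)>40).astype(np.uint8);n,l,st,c=cv2.connectedComponentsWithStats(d);print("changed",[x.tolist() for x in st[1:] if x[4]>15])
```

```text
26.5333 [ 0.55251563 -0.03701393  0.18589899] [ 0.510701   -0.25208442 -0.08299268]
190 rect [607.1  36.6] [111.   56.6] longaxis deg 23.1
0.014 [281.2 229.9]
0.059 [281.2 216.3]
0.075 [281.2 211.3]
0.097 [281.3 204.4]
0.105 [281.3 201.8]
[[ 36  35  38  35  42 166  70  43  34  48  59  67  59  50  43]
 [ 36  35  37  37  45 167  77  39  39  38  36  38  37  39  41]
 [ 36  38  36  37  34  75  62  39  37  39  41  40  39  41  42]
 [ 37  37  34  36  36  38  36  39  38  38  38  40  42  40  40]
 [ 36  38  37  36  37  38  36  38  39  39  39  38  39  40  38]
 [ 35  36  36  37  36  35  37  43  42  40  37  36  36  39  56]
 [ 37  37  38  38  35  89 155 184 168 187  95  83 141 184 216]
 [ 35  38  36  38  43 223 177 176 162 171 227 208 230 233 228]
 [ 35  36  35  36  61 224 199 174 164 173 217 143 206 215 213]
 [ 37  62 133 172 214 195 228 233 231 217 153 196 224 223 219]
 [187 232 227 225 217 195 212 215 207 186 144 200 225 200 178]
 [195 219 220 224 224 201 213 214 204 179 139 220 224 220 202]
 [197 216 218 224 224 220 217 211 199 196 190 224 224 219 212]
 [224 223 218 233 230 224 223 223 223 225 
[... 416 characters left out ...]
 221 197 213 213 202 180 138 220 224 193 219]
 [211 218 213 223 223 221 212 214 205 180 186 224 224 225 218]
 [224 223 224 229 226 224 224 220 223 223 226 218 210 193 177]
 [223 218 188 210 222 223 223 224 221 210 193 175 175 177 162]
 [222 216 204 223 219 221 211 192 179 176 176 167 149  88  40]]
changed [[0, 0, 86, 204, 6902], [142, 0, 144, 159, 6744], [50, 60, 21, 15, 242], [32, 145, 7, 7, 16], [40, 147, 7, 6, 17], [31, 154, 14, 19, 114], [275, 154, 17, 41, 377], [48, 168, 3, 15, 29], [214, 171, 37, 27, 518], [258, 201, 47, 32, 832], [210, 238, 15, 23, 290], [0, 291, 13, 31, 158], [0, 313, 14, 20, 74], [214, 330, 18, 20, 255], [23, 361, 5, 5, 20], [0, 386, 4, 16, 61], [0, 403, 7, 17, 85]]
```

The side view fits the expected heights: the short sleeve's rim is at row ~204 and the plate below it. Only the three parts have moved, so I'm handing in.

```bash
python3 -c "
from rig import finish_job
print(finish_job())"
```

```text
the job is handed in; nothing more can be done
None
```

The rack is assembled (tall sleeve, plate in line with the base, short sleeve, each held until fully home) and handed in at about 26.5 s; the final images show no bystander moved, but no verdict came back.

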